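Roll a loose ball into its ball-deck cup and press it home

ROBOT

A 7-joint arm with a two-finger parallel gripper is mounted at the origin on a cart in front of the work surface, level with it; the furniture and walls round the work are solid. World frame = base frame: x ahead of the robot, y to its left, z up, the work surface at z = 0. Lengths are in m, angles in degrees, forces in N, time in s.
With the tool pointing down it reaches from about 0.35 to 0.775 m from the base axis. Payload 3.1 kg.
Tool frame: the origin (TCP) lies on the centre line of the jaws, within the pads' length; the fingertips stand 17 mm ahead of it and the grasp point (between the pads) lies 2 mm behind it (robot.tip_reach is the distance from the TCP to the fingertips, in m); z points along the fingers, y is the direction in which the jaws open and shut (so a half turn about z gives the same grasp; the last joint's range is limited). The gripper opens to 85 mm and grips with 20 to 120 N. Pads are 22 mm wide; open, the fingers measure 114 mm over their backs; the gripper's body (76 mm by 85 mm) begins 54 mm behind the grasp point. The pads swing forward as they close: fully open they stand 13 mm farther back than shut.
Start: joints at [-68.795, 17.813, 0.802, 86.603, -0.252, 75.585, -1.558], TCP at [0.22, 0.504, 0.248] pointing down, gripper open.
Joint ranges: [-154.91, 154.91], [-16.99, 109.72], [-72.82, 74.43], [7.12, 147.25], [-82.49, 262.49], [11.32, 116.49], [-174.64, 174.64]. Speed limits (degrees/s): [159.86, 159.86, 180, 180, 180, 180, 180].

INTERFACE

Orientations are given as [roll, pitch, yaw] about the fixed x, y, z axes, in that order (R = Rz(yaw) Ry(pitch) Rx(roll)).
In Python, from station import robot, fingers, vision, workorder, recognise gives the robot as it stands. Calls block until the motion is done:
- robot.move_to(position, orientation): joint-space move of the TCP to a pose.
- robot.line_to(position, orientation=None, velocity=0.15, f_stop=None): straight line of the TCP; orientation=None keeps the orientation; velocity is the mean speed in m/s. With f_stop (N) it stops when the force on the tool has changed by that much, and returns True; else False.
- robot.move_j(angles): joint-space move.
- fingers.gripper_to(opening, force=None): opening from 0.0 (shut) to 1.0 (fully open); force is the grip in N (None keeps the last); returns when the fingers have stopped.
- robot.pause(seconds).
- robot.inverse_kinematics(position, orientation): joint angles nearest the present ones, or None.
- vision.grab_frame(name): name is "side" or "top"; returns the picture (384x512x3 uint8, red, green, blue); there is no depth.
- vision.calibration(name): a dict with "mtx" (3x3 intrinsics, pixels), "k1" (the pictures are not rectified: a ray, as slopes to the right and down, at radius r is drawn at 1 + k1 r^2 times it, then the intrinsics apply), "extrinsics" (4x4, takes a point from world to camera coordinates). Camera axes: x right, y up, looking along -z (the intrinsics and any distortion apply to the point x, -y, -z); pixel columns grow to the right and rows downward; lengths in m; the calibration is good to about 2 mm. A picture is of the moment at which its call begins. calibration takes no time and is no camera call.
A pose or a line that the arm cannot do raises robot.PlanningError and nothing moves.
- workorder.close_job(): hands the job in, once; it reports no verdict.
Trained networks look in the newest picture that a camera, given by its name, has taken for a name from the list of things; names that differ only in an ending like _2 or _b are one class to them, and where a whole thing is asked for, a point or a joint stands for the part that bears it (a point fixed in the world has none). Each returns a list of dicts, best first, with "p" (0 to 1); they miss things now and then, are a little off and sometimes report something else, mostly with a low value. They report only what shows in the picture. A call takes as long as a camera call. They do not tell look-alikes from the thing itself.
- recognise(label, camera): "rect" ([centre column, centre row, width, height] in pixels, round what is visible of it).
Readings, each from a call of its own:
- robot.current_time_s(): time.
- robot.current_joint_positions(): joint angles.
- robot.current_dq(): joint speeds.
- robot.current_joint_torque(): joint torques, N m.
- robot.current_tool_pos(): TCP position.
- robot.current_eef_rot(): TCP orientation.
- robot.current_contact_force(): force on the tool from outside, world axes, zero at the start.
- robot.current_torque(): the same for the moment, N m.
- robot.current_finger_gap(): opening from 0.0 (shut) to 1.0 (fully open).
Only numpy, scipy, OpenCV 4.12 (cv2) and the standard library are available. Lean on these libraries where they do the work, as an engineer would, in place of code of your own. Each camera call takes 0.05 s, during which the arm holds its last target. There are 200 camera calls.

TASK

One ball has come out of the ball-transfer deck on the packing table. Roll it across the deck, without lifting it off, until it drops into the one empty cup, then press it straight down past its spring clips and firmly onto the seat: hold about 15 N for a second once it feels solid, and never put more than 25 N on the ball, or the clips bend. Let go, and leave the spanner, screwdriver and bottle cap beside the deck where they lie.

Things in the scene. Friction and masses are not known exactly. Their poses are not given: they have to be found in the camera images.
- ball_center (a point): Centre of the loose steel ball: 30 mm wide, about 0.11 kg. It rolls on the deck and stops within a few mm when no longer pushed; two fingertips parted by 18 mm behind it keep it from slipping off sideways; tips above its middle jam it. It starts in the deck's middle lane, within 10 mm of the deck's y axis, its centre 15 mm above the deck's surface.
- cup_mouth (a point): Centre of the empty cup's mouth, level with the deck's surface; z up. Bore 36 mm wide; four sprung clips 3 mm below the surface narrow it to 28 mm. The ball drops in and rests on the clips: its centre 1 to 3 mm, its top 16 to 18 mm above the surface. Pushed down it spreads the clips (some 4 to 9 N) and is past them when its centre is 3 mm below the surface.
- cup: The empty cup: a 46 mm square grey insert flush with the deck, with clips and seat. Origin at the foot, 34 mm below cup_mouth. Under the clips is a cushioned seat (9 N per mm after the first 5 N). A screw sets its depth, which cannot be seen: the ball is home with its centre anywhere from 5.5 to 10.5 mm below the surface (its top 4 to 10 mm above).
- deck: Ball deck, fixed: aluminium plate 188 (x) x 268 (y) mm, rim 5 mm above its surface. Origin centre of underside, on the table; surface at z = 34 mm. Six cups at x = +-42, y = -72, 0, 72 mm; five hold a fixed ball standing 6 mm proud, any one is empty. Between the rows, along y, is a clear lane: a rolling ball clears a fixed one if their centres are over 19 mm apart.
- spanner: Bystander: steel open-ended spanner, 154 x 29 x 8 mm, lying on the table in front of the deck. Must stay where it is. Origin at its middle, underneath.
- screwdriver: Bystander: screwdriver with green handle, 197 x 28 x 26 mm, lying on the table to the left of the deck. Must stay where it is. Origin at its middle, underneath.
- spare_cap: Bystander: black bottle cap, 37 mm wide, 33 mm high, standing on the table to the right of the deck. Must stay where it is. Origin at the centre of its foot.
- ball: The loose ball itself; its origin is a point on its skin that turns as it rolls, so go by ball_center.
Not all that is in view belongs to the job. Leave any blue or orange look-alike of the cup alone.

How it is judged:
By the outcome, as a careful person would: the job done as asked, in the order asked, and still so for the second after the job is handed in, with the robot touching nothing.
It also fails if it takes over 58 s, if anything falls off the work surface, if the arm or the gripper's body presses on something with over 40 N, if the wrist force passes 120 N, or if a joint passes its speed limit or range.

## Working session

There is one attempt and no reset: what is moved stays moved. The work goes in short steps, each a Python script; the robot and the scene stay as the last script left them, time stands still between calls to the robot, and variables do not carry over. Pictures are saved under pics/ and viewed, about 8 in all and at most 12, crops included, and the job is handed in when it is done.

```bash
ls; mkdir -p pics; cat > h.py <<'E'
import numpy as np, cv2
from station import robot, fingers, vision, workorder, recognise
def snap(cam, fn=None):
    im=vision.grab_frame(cam)
    if fn: cv2.imwrite('pics/'+fn, im[:,:,::-1])
    return im
def ray(cam,u,v):
    c=vision.calibration(cam); K=np.array(c['mtx']); E=np.array(c['extrinsics'])
    d=np.array([(u-K[0,2])/K[0,0],(v-K[1,2])/K[1,1]]); s=d.copy()
    for _ in range(30): s=d/(1+c['k1']*(s@s))
    R=E[:3,:3]; o=-R.T@E[:3,3]
    return o, R.T@np.array([s[0],-s[1],-1])
def at_z(cam,u,v,z):
    o,d=ray(cam,u,v); return o+d*(z-o[2])/d[2]
def proj(cam,P):
    c=vision.calibration(cam); K=np.array(c['mtx']); E=np.array(c['extrinsics'])
    p=E[:3,:3]@np.array(P)+E[:3,3]; s=np.array([p[0],-p[1]])/-p[2]; s=s*(1+c['k1']*(s@s))
    return np.array([K[0,0]*s[0]+K[0,2],K[1,1]*s[1]+K[1,2]])
E
python3 - <<'E'
from h import *
a=snap('top','top1.png'); 
for n in ['ball_center','ball','cup_mouth','cup','deck']:
    for d in recognise(n,'top')[:6]: print('top',n,np.round(d['rect'],1),round(d['p'],2))
b=snap('side','side1.png')
for n in ['ball','cup']:
    for d in recognise(n,'side')[:6]: print('side',n,np.round(d['rect'],1),round(d['p'],2))
for c in ['top','side']:
    k=vision.calibration(c);E=np.array(k['extrinsics']); print(c,-E[:3,:3].T@E[:3,3],k['mtx'][0],k['k1'])
E
```

```text
pics
top ball_center [329.6 196.8  16.   13.7] 0.43
top ball [328.8 197.8  15.   12.3] 0.49
top cup_mouth [321.6 213.2  15.8  21. ] 0.93
top cup_mouth [179.8 170.4  21.4  21.6] 0.91
top cup_mouth [187.1 251.1  23.5  23.6] 0.77
top cup [322.4 214.6  21.9  17.3] 0.91
top cup [184.2 252.   22.1  22.7] 0.86
top cup [177.2 170.7  21.9  22. ] 0.79
top deck [293.3 204.6 123.6  90.5] 0.65
side ball [303.4 235.6  19.5  13.6] 0.66
side cup [175.7 189.7  29.3  20.2] 0.93
side cup [241.8 166.9  22.3  18. ] 0.82
side cup [277.1 245.5  29.4  16.4] 0.72
top [0.40869703 0.03725789 1.04220352] [417.10973658   0.         261.75015644] -0.05828779784280734
side [ 0.19653587 -0.61031654  0.48527123] [394.17448735   0.         261.67130282] -0.08023234480798379
```

View pics/top1.png

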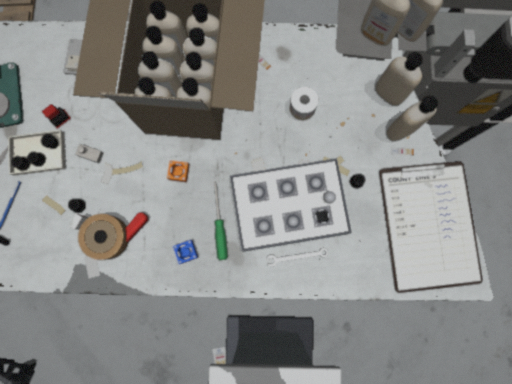

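View pics/side1.png

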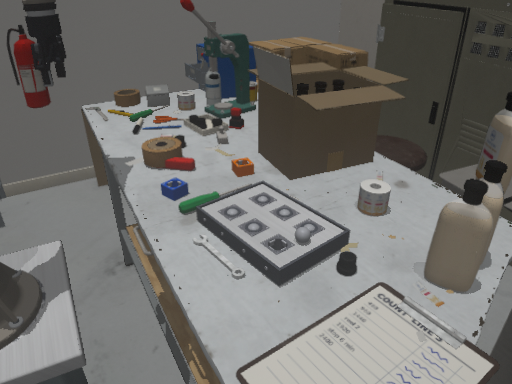

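Top: the deck is centred near (290,204), the empty dark cup is at about (322,215), front right, and the loose ball is at about (330,197). The orange and blue look-alikes are at (178,171) and (185,251). I'll zoom in for precision.

```bash
python3 - <<'E'
from h import *
a=cv2.imread('pics/top1.png')[150:260,220:360]; b=cv2.imread('pics/side1.png')[175:275,190:350]
cv2.imwrite('pics/z1.png',cv2.resize(a,None,fx=5.6,fy=5.4,interpolation=cv2.INTER_CUBIC)) 
cv2.imwrite('pics/z2.png',cv2.resize(b,None,fx=5,fy=5,interpolation=cv2.INTER_CUBIC)) 
E
```

```text
(no output)
```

View pics/z1.png

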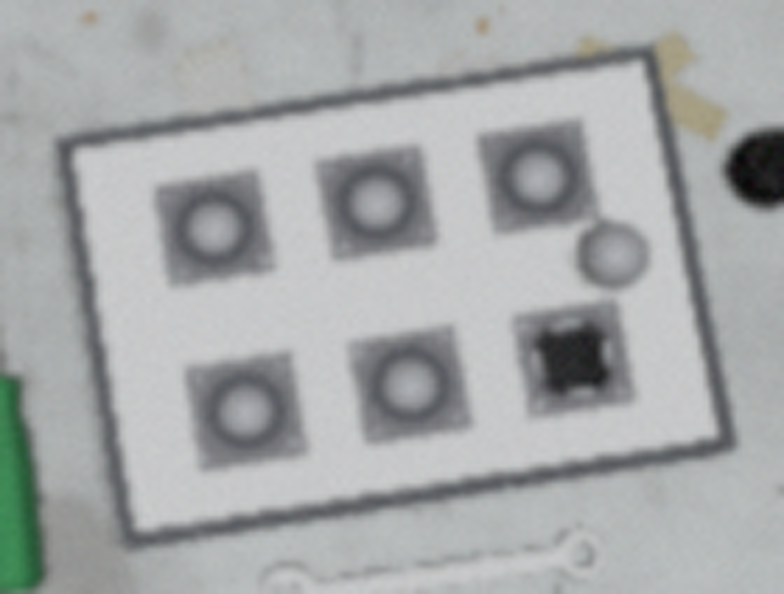

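View pics/z2.png

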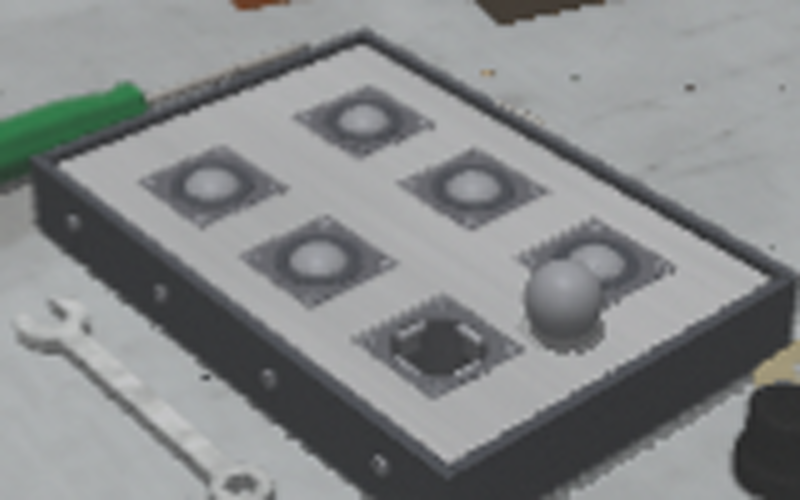

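```bash
cat >> h.py <<'E'
def d2w(p,x,y): c,s=np.cos(p[2]),np.sin(p[2]); return np.array([p[0]+c*x-s*y,p[1]+s*x+c*y])
E
python3 - <<'E'
from h import *
from scipy.optimize import least_squares
M=[(42,72),(42,0),(42,-72),(-42,72),(-42,0),(-42,-72)]
T=[(214,229),(377,203),(538,177),(246,410),(410,385),(575,358)]
S=[(365,121),(474,189),(597,262),(214,187),(319,261),(439,348)]
ut=lambda q:((q[0]+.5)/5.6-.5+220,(q[1]+.5)/5.4-.5+150)
us=lambda q:((q[0]+.5)/5-.5+190,(q[1]+.5)/5-.5+175)
T=np.array([ut(q) for q in T]);S=np.array([us(q) for q in S])
def res(p,cams):
    r=[]
    for c in cams:
        for m,o in zip(M,T if c=='top' else S): r+=list(proj(c,[*d2w(p,m[0]/1e3,m[1]/1e3),.034])-o)
    return r
bt=ut((613,255));bs=us((563,303))
for cams in (['top'],['side'],['top','side']):
    s=least_squares(res,[.48,-.03,.1],args=(cams,),x_scale=[.01,.01,.1]); p=s.x
    print(cams,np.round(p,4),np.degrees(p[2]),'rms px',np.sqrt(np.mean(s.fun**2)),'cup',d2w(p,-.042,-.072))
    for n,c,b in (('t','top',bt),('s','side',bs)):
        w=at_z(c,*b,.049)[:2]; c_,s_=np.cos(p[2]),np.sin(p[2]);d=w-p[:2]; print(n,'ball',w,'deck',c_*d[0]+s_*d[1],-s_*d[0]+c_*d[1])
E
```

```text
['top'] [ 0.5424 -0.0261  0.1877] 10.751823592456796 rms px 0.1078080328128519 cup [ 0.51457934 -0.10466516]
t ball [ 0.55961805 -0.11945057] deck -0.0005102672520577306 -0.09492805787106219
s ball [ 0.55856602 -0.12397448] deck -0.002387779715845601 -0.09917628418969424
['side'] [ 0.5429 -0.029   0.186 ] 10.656750063773341 rms px 0.21540760017491295 cup [ 0.51498721 -0.10749373]
t ball [ 0.55961805 -0.11945057] deck -0.0003500437638362837 -0.0920039685215789
s ball [ 0.55856602 -0.12397448] deck -0.0022205043682570497 -0.09625530443318443
['top', 'side'] [ 0.543  -0.0273  0.1871] 10.722604723557465 rms px 0.42823674217842 cup [ 0.51517273 -0.1058181 ]
t ball [ 0.55961805 -0.11945057] deck -0.0008671029510618176 -0.09366367878548308
s ball [ 0.55856602 -0.12397448] deck -0.002742448722091907 -0.09791286201818515
```

The two cameras agree to about 3 mm. The deck is at (0.543, -0.027) with a yaw of 10.7°, the ball is at deck (-1.5, -96) mm and the cup at deck (-42, -72) mm. I'll go behind the ball via a waypoint that clears the box.

```bash
python3 - <<'E'
from h import *
print(robot.tip_reach, robot.current_eef_rot(), robot.current_time_s(), at_z('top',220,138,0))
ball=np.array([.5591,-.1217]); cup=np.array([.5152,-.1058])
u=(cup-ball)/np.linalg.norm(cup-ball); yaw=np.degrees(np.arctan2(u[1],u[0]))
print('yaw',yaw,np.linalg.norm(cup-ball))
fingers.gripper_to(18/85); print('gap',robot.current_finger_gap(),robot.tip_reach)
yaw-=180; o=[180,0,yaw]
robot.move_to([.46,.08,.25],o)
s=ball-u*.036
robot.move_to([*s,.12],o)
print(robot.current_joint_positions(),robot.current_contact_force())
robot.line_to([*s,.041+.017],None,.06,f_stop=6)
print(robot.current_tool_pos(),robot.current_contact_force(),robot.current_time_s())
a=snap('side','s2.png')[150:300,180:380]; t=snap('top')[150:260,260:400]
cv2.imwrite('pics/z3.png',cv2.resize(np.ascontiguousarray(a[:,:,::-1]),None,fx=4,fy=4,interpolation=cv2.INTER_CUBIC))
E
```

```text
0.017 [-1.79989946e+02  7.92003526e-04  1.56410523e+02] 0.45 [0.71464507 0.15425927 0.        ]
yaw 160.09028235957362 0.046690684295692265
gap 0.21205477920547522 0.017
[-17.52641952  35.53593201  43.66718723  88.57563641 -26.09032104
  66.44441902 -78.36692345] [ 0.31597834  0.33120386 -0.35905662]
[ 0.59336056 -0.13420268  0.05850871] [-0.23353303  1.01866821  0.82778988] 5.15
```

View pics/z3.png

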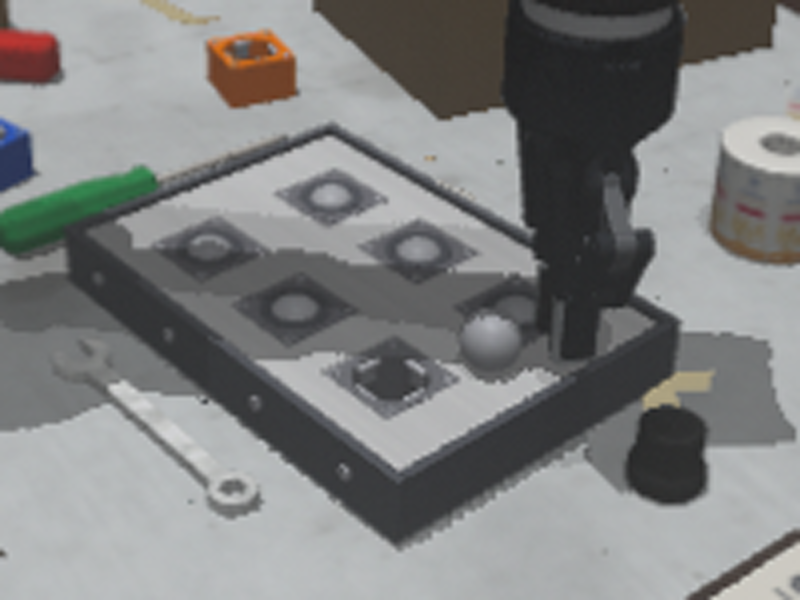

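The fingers stand behind the untouched ball (crop (490,345)), in line with the cup at (392,380). Next is the push.

```bash
python3 - <<'E'
from h import *
cup=np.array([.5152,-.1058]); a=np.radians(160.09); u=np.array([np.cos(a),np.sin(a)])
for d in (.040,.026):
    e=cup-u*d
    r=robot.line_to([*e,.058],None,.03,f_stop=8); print(r,robot.current_tool_pos(),robot.current_contact_force(),robot.current_time_s())
    im=snap('side'); print([(np.round(x['rect'],1),x['p']) for x in recognise('ball','side')[:2]])
print(proj('side',[*cup,.036]))
cv2.imwrite('pics/z4.png',cv2.resize(np.ascontiguousarray(im[150:300,180:380,::-1]),None,fx=4,fy=4,interpolation=cv2.INTER_CUBIC))
E
```

```text
False [ 0.5529636  -0.11953531  0.0580036 ] [-0.44801824 -0.2186993   0.08882724] 6.825
[(array([277.5, 243.3,  20.3,  12.8]), 0.75)]
False [ 0.53974041 -0.11453123  0.05810866] [-0.20282131 -0.05023447 -0.49993004] 7.5417
[(array([278. , 243.7,  23.8,  15. ]), 0.57), (array([347.3, 263.8,  19.2,  25.3]), 0.48)]
[277.23178147 242.40487503]
```

View pics/z4.png

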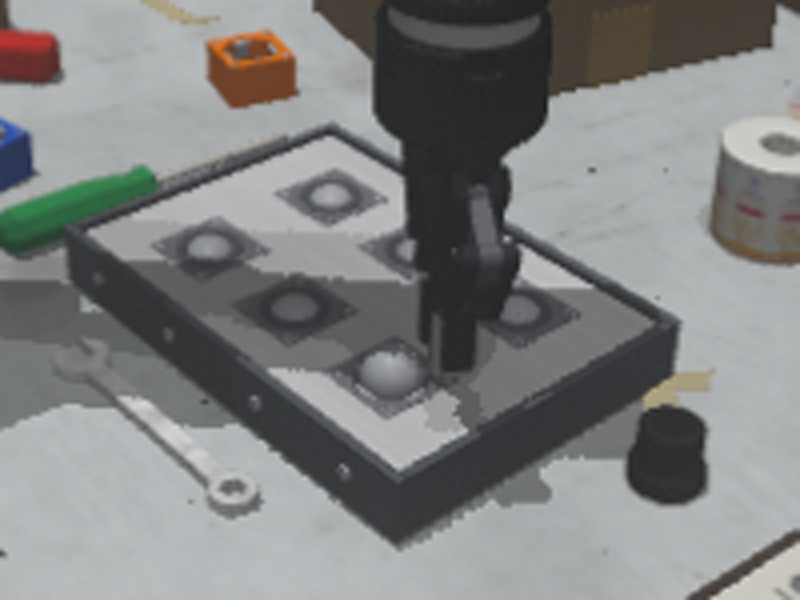

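The ball sits centred on the clips in the empty cup (crop (390,373), matching the projected cup position). Next I back off, shut the fingers and press under force feedback.

```bash
python3 - <<'E'
from h import *
cup=np.array([.5152,-.1058]); a=np.radians(160.09); u=np.array([np.cos(a),np.sin(a)])
robot.line_to([*(cup-u*.032),.058],None,.05)
robot.line_to([*(cup-u*.032),.11],None,.1)
fingers.gripper_to(0.0); print('gap',robot.current_finger_gap())
robot.line_to([*cup,.11],None,.08); robot.line_to([*cup,.078],None,.05); robot.pause(.3)
f=lambda:np.mean([robot.current_contact_force() for _ in range(4)],axis=0)
f0=f(); print('f0',f0)
r=robot.line_to([*cup,.062],None,.008,f_stop=2.5)
z=robot.current_tool_pos()[2]; print(r,'contact tip z-deck mm',(z-.017-.034)*1e3,f()-f0,robot.current_time_s())
log=[];zc=z
while True:
    F=f()-f0; zt=robot.current_tool_pos()[2]; top=(zt-.051)*1e3; log.append((round(top,2),round(F[2],1)))
    if F[2]>13.5 or top<3 or robot.current_time_s()>35: break
    zc-= .0005 if F[2]<6 else .00025
    robot.line_to([*cup,zc],None,.01,f_stop=10); robot.pause(.03)
print(log,'\n',F,robot.current_time_s())
E
```

```text
gap 0.0006629203243277678
f0 [-0.34795732 -0.19425576  0.08480906]
True contact tip z-deck mm 15.598905213183523 [0.94242291 0.37575707 4.19622094] 11.8667
[(np.float64(15.6), np.float64(4.2)), (np.float64(15.52), np.float64(6.0)), (np.float64(15.47), np.float64(6.9)), (np.float64(15.39), np.float64(7.8)), (np.float64(15.3), np.float64(8.7)), (np.float64(15.14), np.float64(9.8)), (np.float64(14.99), np.float64(10.5)), (np.float64(14.81), np.float64(10.3)), (np.float64(14.61), np.float64(10.8)), (np.float64(14.42), np.float64(10.5)), (np.float64(14.22), np.float64(11.0)), (np.float64(14.05), np.float64(10.1)), (np.float64(13.82), np.float64(9.8)), (np.float64(13.58), np.float64(11.9)), (np.float64(13.36), np.float64(10.2)), (np.float64(13.11), np.float64(10.5)), (np.float64(12.85), np.float64(10.5)), (np.float64(12.54), np.float64(9.1)), (np.float64(12.34), np.float64(10.3)), (np.float64(12.06), np.float64(10.2)), (np.float64(11.77), np.float64(10.5)), (np.float64(11.37), np.float64(9.0)), (np.float64(10.95), np.float64(7.4)), (np.float64(10.54), np.float64(6.5)), (np.float64(10.09), 
[... 185 characters left out ...]
, np.float64(-0.8)), (np.float64(6.33), np.float64(0.2)), (np.float64(5.82), np.float64(0.1)), (np.float64(5.59), np.float64(0.6)), (np.float64(5.35), np.float64(4.8)), (np.float64(5.03), np.float64(6.3)), (np.float64(4.89), np.float64(5.5)), (np.float64(4.72), np.float64(8.6)), (np.float64(4.58), np.float64(8.2)), (np.float64(4.52), np.float64(9.0)), (np.float64(4.41), np.float64(9.4)), (np.float64(4.31), np.float64(9.7)), (np.float64(4.21), np.float64(10.6)), (np.float64(4.11), np.float64(11.8)), (np.float64(3.99), np.float64(13.4)), (np.float64(3.89), np.float64(12.2)), (np.float64(3.79), np.float64(13.1)), (np.float64(3.69), np.float64(14.2))] 
 [ 0.5093903   1.26253307 14.2253722 ] 24.9
```

The force trace shows clip peak, release, free drop, then a solid rise at the seat. I'll hold at about 15 N, then retreat and check.

```bash
python3 - <<'E'
from h import *
cup=np.array([.5152,-.1058]); f=lambda:np.mean([robot.current_contact_force()[2] for _ in range(4)])-.08
import re
p=robot.current_tool_pos(); F0=f(); zc=None
# commanded z lies below actual z by compliance (~0.8 N per 0.25 mm commanded)
log=[round(F0,1)]
t0=robot.current_time_s()
while robot.current_time_s()-t0<1.6: robot.pause(.1); log.append(round(f(),1))
print(log,robot.current_tool_pos(),p)
E
```

```text
[np.float64(14.2), np.float64(14.2), np.float64(14.6), np.float64(15.3), np.float64(15.0), np.float64(14.2), np.float64(14.7), np.float64(14.5), np.float64(14.7), np.float64(14.4), np.float64(14.6), np.float64(14.8), np.float64(14.7), np.float64(14.2), np.float64(14.5), np.float64(15.7), np.float64(15.6)] [ 0.51774176 -0.10682673  0.05467062] [ 0.51772928 -0.10685049  0.05468558]
```

```bash
python3 - <<'E'
from h import *
p=robot.current_tool_pos()
robot.line_to([p[0],p[1],.12],None,.06); robot.line_to([.42,.12,.25],None,.15); robot.pause(.5)
print(robot.current_contact_force(),robot.current_time_s())
im=snap('side'); print([(np.round(x['rect'],1),x['p']) for x in recognise('ball','side')[:2]])
t=snap('top')
a=cv2.resize(im[150:300,180:380],None,fx=3,fy=3,interpolation=cv2.INTER_CUBIC); b=cv2.resize(t[150:280,200:380],(600,450-300+0) if 0 else None,fx=10/9*3,fy=3,interpolation=cv2.INTER_CUBIC)
b=cv2.resize(t[160:270,205:375],(600,388)); a=cv2.resize(im[180:300,180:380],(400,240))
o=np.zeros((600,600,3),np.uint8); o[:240,:400]=a; o[240:,:]=cv2.resize(b,(600,360))
cv2.imwrite('pics/z5.png',o[:,:,::-1])
E
```

```text
[0.23653422 0.34342177 0.39719067] 30.2917
[]
```

View pics/z5.png

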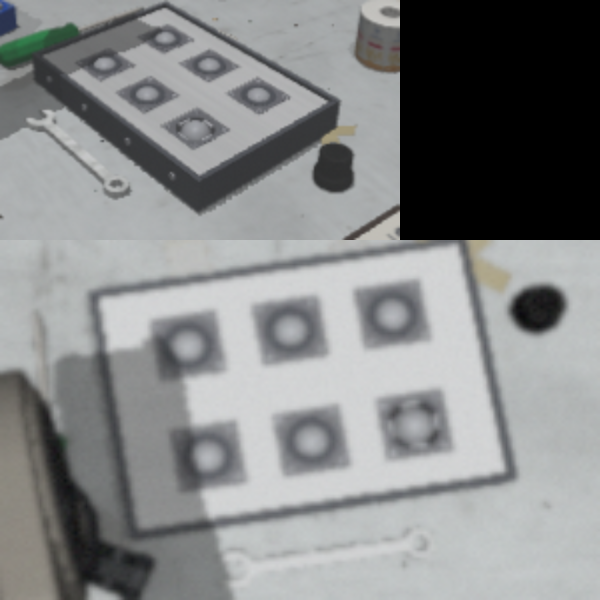

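The ball sits low in the cup (side crop (195,128), top crop (414,425)), level with the fixed balls and with the clips around it. The spanner, cap and screwdriver show no movement.

```bash
python3 -c "
from h import *
workorder.close_job()"
```

```text
the job is handed in; nothing more can be done
```

The ball is seated in the empty front-right cup, and I handed the job in with the robot clear at about 30 s on the robot clock. No verdict was reported.

- **Rolling:** I pushed the ball across the deck with two fingertips 18 mm apart until it dropped onto the clips. The side camera placed it within about 1.5 px of where the cup should be.
- **Pressing:** With the fingers shut, I pressed it down in small steps. The clips resisted with up to about 11–12 N, more than the 4–9 N expected, and then gave way. The ball dropped freely and met a solid seat with its top about 5 mm above the deck. I held it at 14–15.7 N for 1.6 s, and no reading went above 15.7 N.
- **Final checks:** In both cameras the ball sits low inside the clips, about level with the fixed balls. The spanner and cap look unmoved. The screwdriver looks unmoved in the side view, but the arm partly hid it from the top camera.
- **Disagreements:**
  - The two cameras differed by about 3–4 mm on the deck and ball positions, so I used the average.
  - While pressing, the fingertips drifted about 2.5 mm off the planned cup centre.
  - The ball's top read 3.7 mm above the deck under the 14–15 N load, just under the stated 4–10 mm range. That fits the seat cushion giving about 1 mm and the height error.
  - The recogniser no longer reported a loose ball in the last side picture.

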